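# Clamp the wax tin and hold the clamp on its third click

## Task

The lid of the brown wax tin is only resting on it, so do not lift or tip the tin: slide it sideways across the deck of the tin clamp, from where it stands over the blue circle until it is centred on the red circle, up against the aluminium vee. Then turn the clamp's red-knobbed handle clockwise past its first two clicks to the third, so that the rubber pad grips the tin in the vee. The handle springs back as soon as it is let go, so finish while still holding it there, on the third click: I shall knock the lid down with the mallet while you hold it. Leave the other things on the bench where they are.

Things in the scene. Friction and masses are not known exactly. Their poses are not given: they have to be found in the camera images.
- tin_clamp: The tin clamp, fixed to the bench: pale wooden base 173 x 315 x 18 mm; its flat deck is 18 mm above the bench. Origin on the bench, under the base (the base reaches from y -175 to 140 mm, x -88 to 85 mm); its x axis points away from the robot across the base, y to the left along it, z up; yaw 0.1 to 0.3. Lengths below called clamp x and y are in this frame.
- vee_mid (a point): Middle of the vee behind the red circle: two aluminium faces 34 mm tall that open towards clamp -x, backed by a wooden block (clamp x 52 to 82 mm, y -36 to 36 mm, up to 54 mm above the bench). Their tips stand at clamp x 42, y +-28 mm, so the tin passes them sideways only with its centre at clamp x -6 to 5 mm.
- tin_mid (a point): Centre (half-way up) of the round brown wax tin that is to be clamped: an upright cylinder, 69 mm in diameter, 52 mm tall, 0.25 to 0.45 kg, so this point is 26 mm above the deck. It starts at the left of the deck, over the blue circle, up to 17 mm off its centre.
- clamp_place (a point): Centre of the red circle (78 mm in diameter) on the deck's surface: where the tin's axis is when the tin touches both faces of the vee. The pad does not centre a tin that stands off sideways: put it here first. At clamp x 15, y 0 mm.
- park_place (a point): Centre of the blue circle (78 mm in diameter) on the deck's surface, at clamp x 0, y 95 mm.
- dial_axis (a point): Point on the deck on the vertical axis about which the dial turns, at clamp x -20, y -115 mm. The dial is a steel index disc, 40 mm in radius, its hub and arm up to 67 mm above the bench; only the knob stands higher. Painted dots on the deck beside the disc mark where the arm points at the clicks: one white, two white, three red.
- dial_knob (a point): Centre of the handle's red knob: an upright round grip, 22 mm in diameter, 42 mm tall (60 to 102 mm above the bench), its axis 75 mm from the dial's axis. The handle's flat arm runs under the knob. At rest the arm points 0.6 rad to the right of clamp +x.
- clamp_dial (a joint): Angle of dial and handle, rad: 0 at rest, growing as it turns clockwise seen from above; end stop at 1.34. Clicks at 0.42, 0.84 and 1.26 (a ball plunger rides over studs, passed at 0.21, 0.63 and 1.05); the third click is reached beyond 1.18. A spring turns it back to 0 through all clicks. Turning takes 5 to 11 N at the knob.
- clamp_pad: The rubber-faced sprung pad on the jaw opposite the vee, 44 x 30 mm. With the dial at rest its face is at clamp x -41 mm, y -22 to 22 mm, up to 54 mm above the bench, 22 mm clear of a seated tin. It moves 23 mm per rad of the dial towards the vee, meets the tin at about 0.96 and presses it with about 9 N at the third click. Its origin is not on it.
- nail_tin: Bystander: taller green tin, 69 mm in diameter, 75 mm tall, on the bench at the left; origin at the centre of its underside.
- screwdriver_a: Bystander: screwdriver with a red handle, 206 mm long, lying on the bench in front of the clamp, at the right.
- mallet: Bystander: wooden mallet lying on the bench at the right, 296 mm long.
- staple_box: Bystander: blue carton, 56 x 90 x 35 mm, on top of the drawer chest at the back right.
- wax_tin: The same wax tin; origin at the centre of its underside.

How it is judged:
On the way, in this order (a step that is already met when the one before it is completed fails the run):
1. the tin stands on the red circle, its axis within 8 mm of the circle's centre, with the handle still at rest (horizontal distance between tin_mid and clamp_place below 0.008 m and value of joint clamp_dial below 0.12 rad), for 0.2 s.
2. the handle is on the third click (dial beyond 1.18 rad) and the pad presses the tin with over 5 N (value of joint clamp_dial above 1.18 rad and contact force between clamp_pad and wax_tin above 5 N), for 0.3 s.
At the end, for the whole second after the job is handed in: The robot is still holding the handle on the third click (dial beyond 1.18 rad, its fingers or arm pressing on the handle with over 1 N), the pad presses the wax tin with over 5 N, and the tin stands upright (within 0.08 rad) and still in the vee, its axis within 8 mm of the red circle's centre (all of step 2 and contact force between any of the fingers, the arm and tin_clamp above 1 N and horizontal distance between tin_mid and clamp_place below 0.008 m and angle between tin_mid's own z axis and vertical below 0.08 rad and linear speed of wax_tin below 0.02 m/s); the arm keeps its last pose, push and grip.
It fails at once if the wax tin is lifted more than 7 mm off the deck (z of tin_mid in the frame of tin_clamp above 0.051 m).
It fails at once if the wax tin is tipped by more than 0.15 rad or leaves the deck (angle between tin_mid's own z axis and vertical above 0.15 rad or z of tin_mid in the frame of tin_clamp below 0.036 m).
It fails at once if a bystander is moved by more than 20 mm (distance of any of nail_tin, screwdriver_a, mallet, staple_box from where it was at the start of the episode above 0.02 m).
It also fails if it takes over 48 s, if anything falls off the work surface, if the arm or the gripper's body presses on something with over 40 N, if the wrist force passes 120 N, or if a joint passes its speed limit or range.

## Robot

A 6-joint arm with a two-finger parallel gripper is mounted at the origin on the work surface; the furniture and walls round the work are solid. World frame = base frame: x ahead of the robot, y to its left, z up, the work surface at z = 0. Lengths are in m, angles in rad, forces in N, time in s.
With the tool pointing down it reaches from about 0.325 to 0.75 m from the base axis. Payload 7.6 kg.
Tool frame: the origin (TCP) lies between the finger pads; the fingertips stand 25 mm ahead of it and the grasp point (between the pads) lies 6 mm ahead of it (arm.nose_length is the distance from the TCP to the fingertips, in m); z points along the fingers, y is the line along which they close (so a half turn about z gives the same grasp; the last joint's range is limited). The gripper opens to 85 mm and grips with 20 to 120 N. Pads are 22 mm wide; open, the fingers measure 114 mm over their backs; the gripper's body (76 mm by 85 mm) begins 54 mm behind the grasp point. The pads swing forward as they close: fully open they stand 13 mm farther back than shut.
Start: joints at [-1.187, 0.052, 1.401, -0, 1.689, -0.07], TCP at [0.23, -0.472, 0.232] pointing down, gripper open.
Joint ranges: [-2.9, 2.9], [-0.91, 2.17], [0.12, 2.37], [-1.06, 4.2], [0.26, 2.73], [-2.93, 2.93]. Speed limits (rad/s): [2.57, 2.57, 3.01, 3.14, 3.14, 3.14].

## Interface

Orientations are given as a rotation vector (axis times angle).
In Python, from rig import arm gives the robot as it stands. The module is installed in compiled form; this text tells all that it offers.
- The arm moves only by the tool move_arm, never from a script. Its argument "commands" is a list of rows, each a list of 5 numbers: the opening, from 0 (shut) to 1 (fully open), then the shift along the tool's x, y, z as a fraction of full scale, then the turn about the tool's z as a fraction of full scale. A call has 1 to 5 rows; each row shifts and turns the commanded pose from where the row before left it, along the tool's axes as they then stand; what a row does not reach is not made up. Full scale, the value 1, is 0.4 m for a shift and 2 rad for a turn. A row lasts 1/12 s, in which the tool goes at most 41.7 mm and 7.16 degrees, less where a joint would pass 70% of its speed; a pose out of reach is approached as far as the arm can. A call with a number of a shift or a turn outside -1 to 1 is refused whole. A call with a gripper value outside its range is refused whole. The fingers move at their own pace and stop on an object; the grip force is fixed at half the most. Time passes only in rows, so rows that do not move let the fingers close. It gives the time, the measured TCP pose, the force, the opening and the grip force at its end, in the units of the state.
- arm.state(): the state, without advancing time (a new reading comes with each control period).
- arm.camera(name): name is "scene" or "top"; returns the picture (400x640x3 uint8, red, green, blue); there is no depth.
- arm.camera_model(name): a dict with "fx", "fy", "cx", "cy" (pixels), "origin" and "orientation" of the camera in the world. Camera axes: x right, y down, z forward; pixel columns grow to the right and rows downward; lengths in m; the calibration is good to about 2 mm. A picture is of the moment at which its call begins. camera_model takes no time and is no camera call.
- arm.sign_off(): hands the job in; it is judged then, once.
The state is a dict: "time": time; "q": joint angles; "joint_velocities": joint speeds; "tau": joint torques, N m; "tcp_pos": TCP position; "orientation": TCP orientation; "wrist_force": force on the tool from outside, world axes, zero at the start; "ft_torque": the same for the moment, N m; "width": opening from 0.0 (shut) to 1.0 (fully open); "gripper_force": force on a finger pad.
Only numpy, scipy, OpenCV 4.12 (cv2) and the standard library are available. Lean on these libraries where they do the work, as an engineer would, in place of code of your own. Each camera call takes 0.05 s, during which the arm holds its last target. There are 200 camera calls.

## Working session

There is one attempt and no reset: what is moved stays moved. The work goes in short steps, Python scripts to look and compute and a tool call to move; the robot and the scene stay as the last step left them, time stands still between calls to the robot, and variables do not carry over. Pictures are saved under pics/ and viewed, at most 10 in all, crops included, and the job is handed in when it is done.

Besides the shell and the picture viewer there is one more tool, called after "Emit:" by a JSON object that holds its "method" and its "body", one argument or row to a line. move_arm: Moves the arm, as the interface text tells. Its arguments: {"type":"object","properties":{"commands":{"type":"array"}},"required":["commands"]}

```bash
mkdir -p pics; python3 - <<'E'
from rig import arm
import cv2
for n in("scene","top"):
    cv2.imwrite(f"pics/{n}0.png",arm.camera(n)[:,:,::-1]); print(n,arm.camera_model(n))
print(arm.state(),arm.nose_length)
E
```

```text
scene {'fx': 451.3290621375381, 'fy': 451.3290621375381, 'cx': 307.2568139961101, 'cy': 208.09320871307162, 'origin': array([-0.87703012, -0.89235094,  0.7904483 ]), 'orientation': array([-1.74957543,  1.02530219, -0.67669793])}
top {'fx': 433.1604002738214, 'fy': 433.1604002738214, 'cx': 317.8942838044731, 'cy': 199.6044072688541, 'origin': array([ 0.25804548, -0.11518182,  1.40546937]), 'orientation': array([-2.15275383,  2.11872576, -0.1841734 ])}
{'time': 0.1, 'q': array([-1.18731387e+00,  5.28034255e-02,  1.40164049e+00, -3.54071208e-05,
        1.68860841e+00, -7.03089125e-02]), 'joint_velocities': array([-1.56335827e-03,  1.89304089e-03, -3.50270769e-03, -1.42551309e-03,
       -1.91478159e-03,  7.70104020e-05]), 'tau': array([ 1.48295338e-03, -3.82582247e+01, -3.60985672e+01, -3.99409589e-05,
        4.78815171e-03, -1.58481134e-05]), 'tcp_pos': array([ 0.23005158, -0.47160524,  0.2308324 ]), 'orientation': array([-3.05967372e+00, -7.06383956e-01,  4.11935615e-04]), 'wrist_force': array([-1.08240003, -0.33840363,  0.04577879]), 'ft_torque': array([-0.00676246,  0.0045433 , -0.00239748]), 'gripper_force': 0.0, 'width': 0.9977216970436481} 0.025
```

View pics/top0.png

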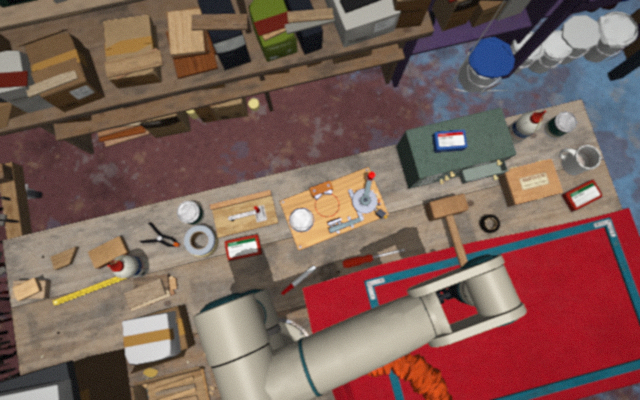

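View pics/scene0.png

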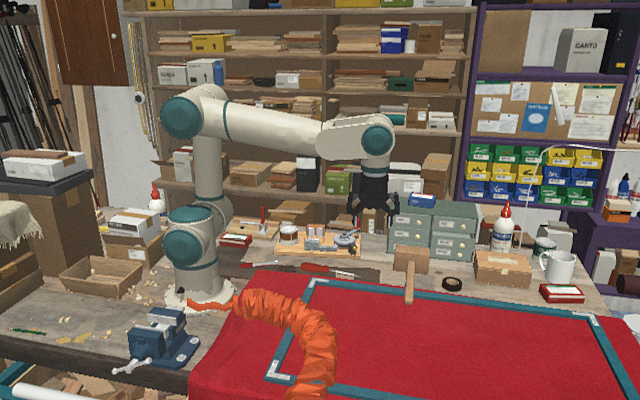

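The top view shows the clamp around (333,208): white-lidded tin near (301,219), red circle near (327,206), and red knob near (371,175). The nail tin is near (189,211). I'll enlarge the clamp area.

```bash
cat > h.py <<'E'
import numpy as np, cv2
from scipy.spatial.transform import Rotation as R
from rig import arm
def px2w(u,v,z,n="top"):
    m=arm.camera_model(n); d=R.from_rotvec(m["orientation"]).apply([(u-m["cx"])/m["fx"],(v-m["cy"])/m["fy"],1])
    return m["origin"]+d*(z-m["origin"][2])/d[2]
def w2px(p,n="top"):
    m=arm.camera_model(n); c=R.from_rotvec(m["orientation"]).inv().apply(np.asarray(p)-m["origin"])
    return np.array([m["fx"]*c[...,0]/c[...,2]+m["cx"],m["fy"]*c[...,1]/c[...,2]+m["cy"]]).T
def crop(img,name,x0,y0,w,h,s):
    cv2.imwrite(name,cv2.resize(img[y0:y0+h,x0:x0+w],None,fx=s,fy=s,interpolation=cv2.INTER_CUBIC))
E
python3 - <<'E'
from h import *
crop(cv2.imread("pics/top0.png"),"pics/c1.png",272,160,130,95,6)
E
```

```text
(no output)
```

View pics/c1.png

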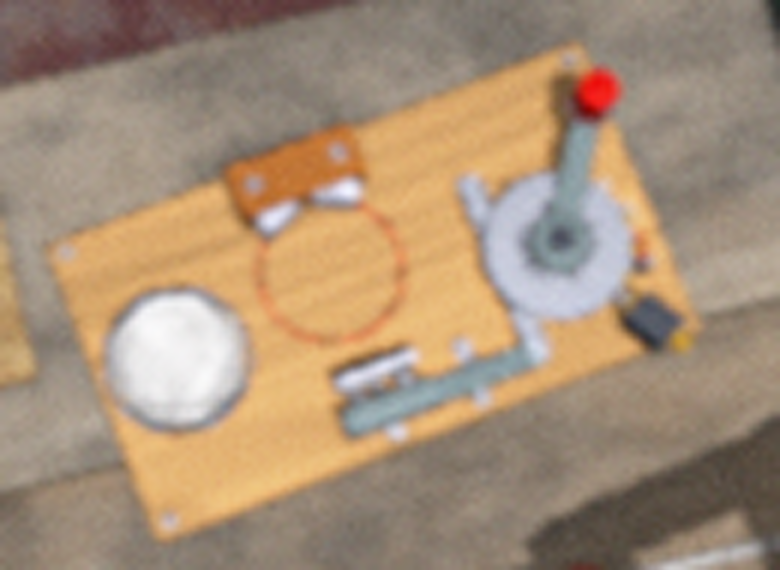

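In the crop, the deck corners are at (50,245), (582,42), (700,325) and (163,540). The red circle's centre is about (332,270), the tin's top (177,358), and the knob's top (598,92).

```bash
cat >> h.py <<'E'
def fit():
    C=np.array([[50,245],[582,42],[700,325],[163,540],[332,270]])/6-1/12*5+[272,160]
    L=np.array([[.085,.140],[.085,-.175],[-.088,-.175],[-.088,.140],[.015,0]])
    W=np.array([px2w(u,v,.018)[:2] for u,v in C])
    a=L-L.mean(0);b=W-W.mean(0)
    yaw=np.arctan2((a[:,0]*b[:,1]-a[:,1]*b[:,0]).sum(),(a*b).sum())
    M=np.array([[np.cos(yaw),-np.sin(yaw)],[np.sin(yaw),np.cos(yaw)]])
    t=W.mean(0)-M@L.mean(0)
    return yaw,M,t,(W-t)@M-L
E
python3 - <<'E'
from h import *
np.set_printoptions(precision=4,suppress=True)
yaw,M,t,r=fit(); print(yaw,t);print(r*1000)
f=lambda u,v,z:px2w(u/6+272-.42,v/6+160-.42,z)[:2]
tin=f(177,358,.070);k=f(598,92,.102)
print("tin",tin,(tin-t)@M,"knob",k,(k-t)@M)
for a in(0,.42,.84,1.26,1.3):
    th=-.6-a; print(a,M@(np.array([-.02,-.115])+.075*np.array([np.cos(th),np.sin(th)]))+t)
for p in([.015,0],[0,0],[0,.095],[-.02,-.115]):print(p,M@p+t)
print(px2w(189,211,.075))
E
```

```text
0.3906757902617189 [ 0.4635 -0.1553]
[[-1.4062 -2.2443]
 [-2.394   1.2168]
 [ 2.663   2.2556]
 [ 1.0585 -2.0243]
 [ 0.0788  0.7961]]
tin [ 0.4216 -0.068 ] [-0.0055  0.0967] knob [ 0.5587 -0.2824] [ 0.0397 -0.1538]
0 [ 0.5622 -0.2849]
0.42 [ 0.5494 -0.3134]
0.84 [ 0.5262 -0.3343]
1.26 [ 0.4964 -0.3439]
1.3 [ 0.4934 -0.3441]
[0.015, 0] [ 0.4774 -0.1496]
[0, 0] [ 0.4635 -0.1553]
[0, 0.095] [ 0.4273 -0.0675]
[-0.02, -0.115] [ 0.4888 -0.2693]
[0.4411 0.2793 0.075 ]
```

```bash
python3 - <<'E'
from h import *
np.set_printoptions(precision=3,suppress=True)
for n in("top","scene"):
    m=arm.camera_model(n);print(n,R.from_rotvec(m["orientation"]).as_matrix())
    img=cv2.imread(f"pics/{n}0.png")
    yaw,M,t,_=fit()
    for p in([0,0,0],[.23,-.472,.232],[.23,-.472,.207],[.3,0,0],[.6,0,0],[.3,.3,0],[*(M@[.015,0]+t),.018],[*(M@[.0397,-.1538]+t),.102]):
        q=w2px(p,n);print(p,q)
        cv2.circle(img,tuple(int(round(x)) for x in q),3,(255,255,0),-1)
    cv2.imwrite(f"pics/{n}p.png",img)
a,b=cv2.imread("pics/topp.png"),cv2.imread("pics/scenep.png")
cv2.imwrite("pics/both.png",np.vstack([a[150:400,:],b[120:350,:]]))
E
```

```text
top [[ 0.015 -0.986  0.167]
 [-1.    -0.016 -0.003]
 [ 0.006 -0.167 -0.986]]
[0, 0, 0] [276.893 356.802]
[0.23, -0.472, 0.232] [449.244 285.721]
[0.23, -0.472, 0.207] [446.444 285.453]
[0.3, 0, 0] [279.811 259.14 ]
[0.6, 0, 0] [282.527 168.263]
[0.3, 0.3, 0] [186.413 257.667]
[np.float64(0.4773754736484689), np.float64(-0.14962233943591335), 0.018] [327.154 204.517]
[np.float64(0.558783472834495), np.float64(-0.28242771458514426), 0.102] [371.249 174.898]
scene [[ 0.492 -0.336  0.803]
 [-0.87  -0.184  0.457]
 [-0.006 -0.924 -0.383]]
[0, 0, 0] [198.861 294.676]
[0.23, -0.472, 0.232] [370.989 231.227]
[0.23, -0.472, 0.207] [370.576 239.048]
[0.3, 0, 0] [254.904 254.573]
[0.6, 0, 0] [296.712 224.656]
[0.3, 0.3, 0] [193.168 237.155]
[np.float64(0.4773754736484689), np.float64(-0.14962233943591335), 0.018] [313.917 239.97 ]
[np.float64(0.558783472834495), np.float64(-0.28242771458514426), 0.102] [355.333 219.029]
```

View pics/both.png

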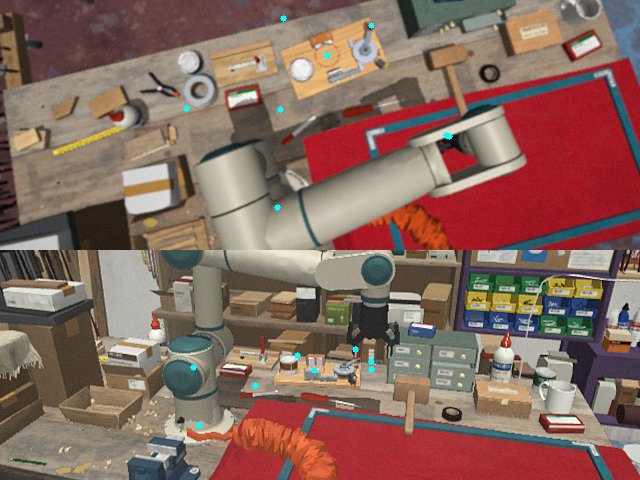

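```bash
python3 - <<'E'
from h import *
crop(cv2.imread("pics/scene0.png"),"pics/c2.png",260,170,150,112,5.3)
E
```

```text
(no output)
```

View pics/c2.png

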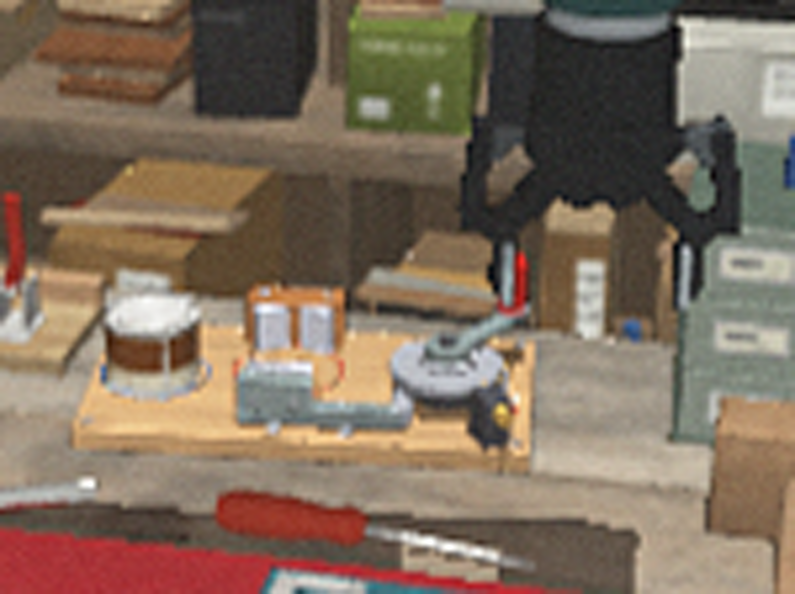

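```bash
python3 - <<'E'
from h import *
np.set_printoptions(precision=4,suppress=True)
S={"FL":(75,440,.018),"FR":(530,458,.018),"BR":(537,340,.018),"tin":(152,308,.07),"knob":(518,254,.102),"red":(291,374,.018),"tip1":(510,295,.22),"tip2":(685,305,.22)}
T={"FL":(163,540,.018),"FR":(700,325,.018),"BR":(582,42,.018),"tin":(177,358,.07),"knob":(598,92,.102),"red":(332,270,.018)}
def ray(u,v,n):
    m=arm.camera_model(n);d=R.from_rotvec(m["orientation"]).apply([(u-m["cx"])/m["fx"],(v-m["cy"])/m["fy"],1]);return m["origin"],d/np.linalg.norm(d)
for k in S:
    u,v,z=S[k];u=u/5.3+260-.4;v=v/5.3+170-.4
    o=[k,px2w(u,v,z,"scene")]
    if k in T:
        a,b,_=T[k];a=a/6+272-.42;b=b/6+160-.42
        o.append(px2w(a,b,z))
        o1,d1=ray(u,v,"scene");o2,d2=ray(a,b,"top")
        x=np.linalg.lstsq(np.c_[d1,-d2],o2-o1,rcond=None)[0];p,q=o1+x[0]*d1,o2+x[1]*d2
        o+=["tri",(p+q)/2,np.linalg.norm(p-q)]
    print(*o)
# gripper true tips
s=arm.state();Rm=R.from_rotvec(s["orientation"]).as_matrix()
for y in(-.05,.05):
    p=s["tcp_pos"]+Rm@[0,y,.012];print(p,w2px(p,"scene"),w2px(p,"top"))
E
```

```text
FL [ 0.3182 -0.0714  0.018 ] [ 0.3306 -0.0609  0.018 ] tri [ 0.3315 -0.0612  0.0091] 0.001697262790474006
FR [ 0.444  -0.3529  0.018 ] [ 0.4504 -0.3475  0.018 ] tri [ 0.4514 -0.349   0.0133] 0.0015578919810230439
BR [ 0.6138 -0.2851  0.018 ] [ 0.6061 -0.2846  0.018 ] tri [ 0.6064 -0.286   0.0209] 0.004023236925182465
tin [ 0.4301 -0.0652  0.07  ] [ 0.4216 -0.068   0.07  ] tri [ 0.4217 -0.0691  0.0742] 0.0023975230052418503
knob [ 0.5753 -0.2834  0.102 ] [ 0.5587 -0.2824  0.102 ] tri [ 0.5596 -0.2855  0.1076] 0.0084827912228249
red [ 0.477  -0.1524  0.018 ] [ 0.4772 -0.1488  0.018 ] tri [ 0.4781 -0.1501  0.0168] 0.0029176549920156497
tip1 [ 0.2709 -0.4071  0.22  ]
tip2 [ 0.3058 -0.4989  0.22  ]
[ 0.2081 -0.4266  0.2189] [353.2138 234.9367] [431.1638 293.6209]
[ 0.252  -0.5165  0.2188] [388.1514 235.714 ] [463.9308 277.5504]
```

Emit:
{"method": "move_arm", "body": {
  "commands": [
    [1,0.0765,-0.0585,0,0],
    [1,0.0765,-0.0585,0,0],
    [1,0.0765,-0.0585,0,0],
    [1,0.0765,-0.0585,0,0],
    [1,0.0765,-0.0585,0,0]
  ]
}}

```text
time: 0.52
tcp_pos: [0.3166, -0.2979, 0.2311]
orientation: [-3.061, -0.706, 0.0]
wrist_force: [0.1, 0.4, 0.4]
width: 0.999
gripper_force: 0.0
```

Emit:
{"method": "move_arm", "body": {
  "commands": [
    [1,0.0765,-0.0585,0,0],
    [1,0.0765,-0.0585,0,0],
    [1,0.0765,-0.0585,0,0],
    [1,0.0765,-0.0585,0,0],
    [1,0.0765,-0.0585,0,0]
  ]
}}

```text
time: 0.93
tcp_pos: [0.4029, -0.1255, 0.2314]
orientation: [3.061, 0.706, -0.0]
wrist_force: [0.8, -0.6, -0.3]
width: 0.998
gripper_force: 0.0
```

Emit:
{"method": "move_arm", "body": {
  "commands": [
    [1,0.0765,-0.0585,0,0],
    [1,0,0,0.05,0],
    [1,0,0,0.05,0],
    [1,0,0,0,0],
    [1,0,0,0,0]
  ]
}}

```text
time: 1.35
tcp_pos: [0.4193, -0.0928, 0.1909]
orientation: [-3.06, -0.707, 0.004]
wrist_force: [0.3, -0.4, -0.1]
width: 1.003
gripper_force: 0.0
```

```bash
python3 - <<'E'
from h import *
np.set_printoptions(precision=4,suppress=True)
s=arm.state();print(s["time"],s["tcp_pos"],s["q"]);Rm=R.from_rotvec(s["orientation"]).as_matrix()
a,b=arm.camera("top")[:,:,::-1].copy(),arm.camera("scene")[:,:,::-1].copy()
cv2.imwrite("pics/t1.png",a);cv2.imwrite("pics/s1.png",b)
for y in(-.05,.05):
    p=s["tcp_pos"]+Rm@[0,y,.012];print(p,w2px(p,"scene"),w2px(p,"top"))
    for im,n in((a,"top"),(b,"scene")):im[tuple(int(round(c)) for c in w2px(p,n)[::-1])]=(255,255,0)
crop(a,"pics/t1c.png",250,150,160,120,4.5);crop(b,"pics/s1c.png",240,130,160,130,4.5)
cv2.imwrite("pics/k.png",np.vstack([cv2.imread("pics/t1c.png")[:,:],cv2.imread("pics/s1c.png")])[:, :])
E
python3 -c "
import cv2
a=cv2.imread('pics/t1c.png');b=cv2.imread('pics/s1c.png')
cv2.imwrite('pics/k.png',cv2.resize(cv2.hconcat([cv2.resize(a,(400,300)),cv2.resize(b,(400,300))]),(800,300)))"
```

```text
1.35 [ 0.4193 -0.0928  0.1909] [-0.3037 -0.2067  1.7266 -0.0001  1.6243  0.8132]
[ 0.3973 -0.0478  0.179 ] [278.7898 202.9396] [292.5496 222.9257]
[ 0.4412 -0.1377  0.1788] [306.2017 203.4466] [324.3323 208.198 ]
```

View pics/s1c.png

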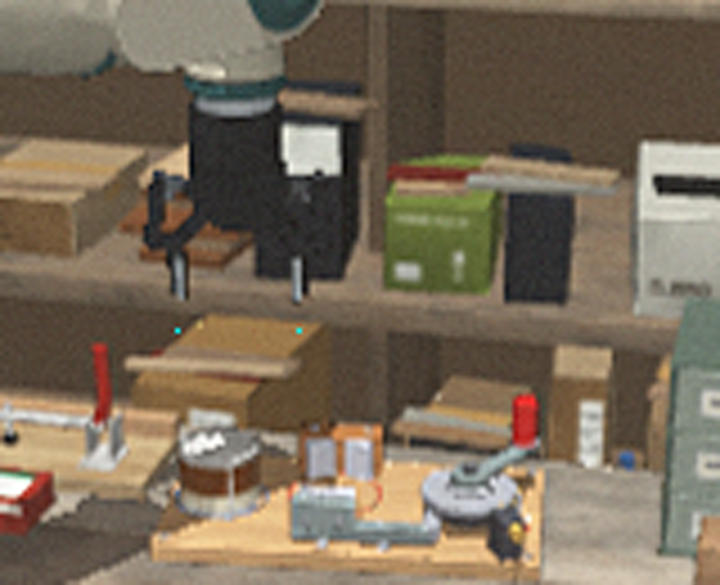

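View pics/t1c.png

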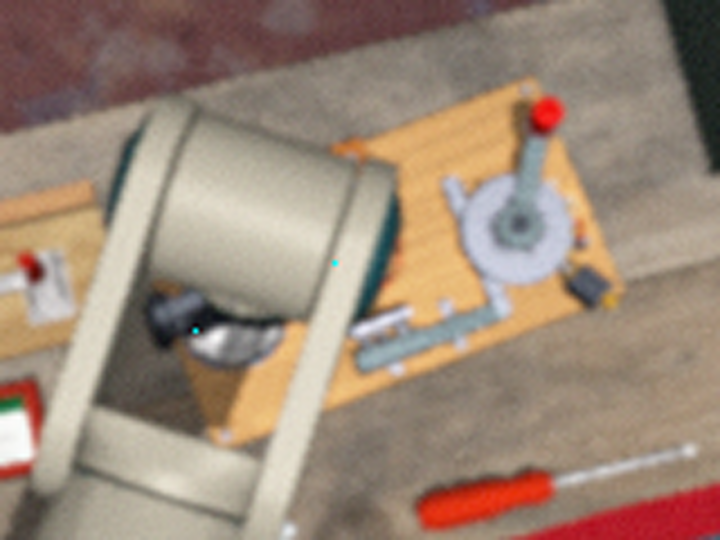

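The fingertips show up where predicted horizontally, but about 7 px higher in the scene view. I'll lower the gripper part-way over the tin and compare the two directly.

Emit:
{"method": "move_arm", "body": {
  "commands": [
    [1,0.0323,-0.0532,0,0],
    [1,0,0,0.0875,0.032],
    [1,0,0,0.0875,0],
    [1,0,0,0,0],
    [1,0,0,0,0]
  ]
}}

```text
time: 1.87
tcp_pos: [0.4217, -0.0685, 0.1219]
orientation: [-3.082, -0.608, 0.003]
wrist_force: [-0.0, 0.1, -0.1]
width: 1.0
gripper_force: 0.0
```

```bash
python3 - <<'E'
from h import *
np.set_printoptions(precision=4,suppress=True)
s=arm.state();print(s["time"],s["tcp_pos"],s["orientation"]);Rm=R.from_rotvec(s["orientation"]).as_matrix()
a,b=arm.camera("top")[:,:,::-1].copy(),arm.camera("scene")[:,:,::-1].copy()
cv2.imwrite("pics/t2.png",a);cv2.imwrite("pics/s2.png",b)
for y in(-.05,.05):
    p=s["tcp_pos"]+Rm@[0,y,.012];print(p,w2px(p,"scene"),w2px(p,"top"))
crop(b,"pics/s2c.png",250,170,110,90,5);crop(a,"pics/t2c.png",262,170,50,90,5)
cv2.imwrite("pics/k2.png",cv2.hconcat([cv2.imread("pics/s2c.png"),cv2.imread("pics/t2c.png")]))
E
```

```text
1.8667 [ 0.4217 -0.0685  0.1219] [-3.0815 -0.6076  0.0028]
[ 0.4027 -0.0222  0.1099] [274.3681 218.3946] [285.2665 223.6192]
[ 0.4407 -0.1147  0.1098] [300.8874 219.63  ] [316.2634 211.6048]
```

View pics/k2.png

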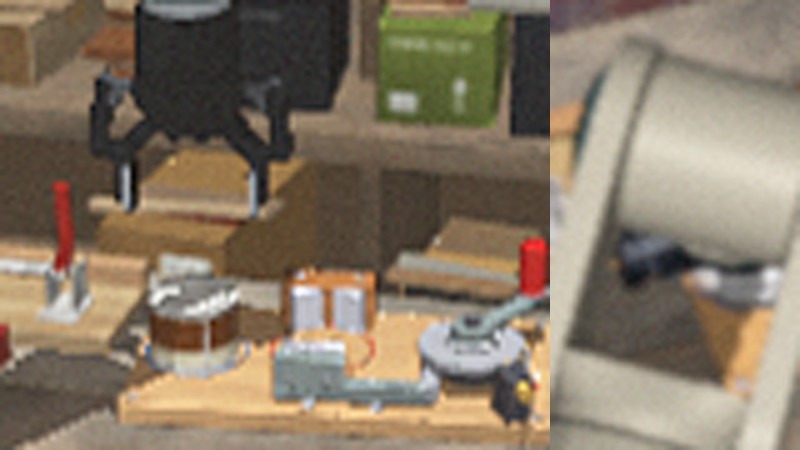

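The tips are at (122,210) and (258,215) in the crop and straddle the tin, whose edges are at 149 and 241. The tin is about 2 mm towards tool +y. I'll shift and descend.

Emit:
{"method": "move_arm", "body": {
  "commands": [
    [1,0,0.006,0.06,0],
    [1,0,0,0.04,0],
    [1,0,0,0.035,0],
    [1,0,0,0,0]
  ]
}}

```text
time: 2.3
tcp_pos: [0.423, -0.0707, 0.0675]
orientation: [-3.082, -0.608, 0.001]
wrist_force: [-0.9, -0.8, -0.1]
width: 0.999
gripper_force: 0.0
```

```bash
python3 - <<'E'
from h import *
np.set_printoptions(precision=4,suppress=True)
s=arm.state();print(s["time"],s["tcp_pos"],s["wrist_force"]);Rm=R.from_rotvec(s["orientation"]).as_matrix()
a,b=arm.camera("top")[:,:,::-1].copy(),arm.camera("scene")[:,:,::-1].copy()
cv2.imwrite("pics/t3.png",a);cv2.imwrite("pics/s3.png",b)
for y in(-.05,.05):
    p=s["tcp_pos"]+Rm@[0,y,.012];print(p,w2px(p,"scene"),w2px(p,"top"))
crop(b,"pics/s3c.png",255,185,100,80,5);crop(a,"pics/t3c.png",262,180,60,80,5)
cv2.imwrite("pics/k3.png",cv2.hconcat([cv2.imread("pics/s3c.png"),cv2.imread("pics/t3c.png")]))
E
```

```text
2.3 [ 0.423  -0.0707  0.0675] [-0.8771 -0.7774 -0.115 ]
[ 0.404  -0.0244  0.0555] [275.5389 231.5605] [287.1805 225.1757]
[ 0.4419 -0.1169  0.0555] [301.7394 232.8569] [316.9419 213.6275]
```

View pics/k3.png

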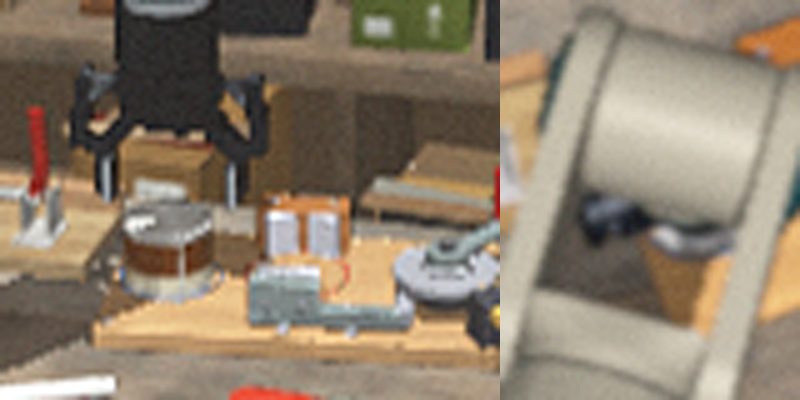

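The tips are at (105,200) and (233,207) and look about 20 mm higher than modelled, though horizontally they match. There's room below, so I'll descend about 25 mm more and check contact force.

Emit:
{"method": "move_arm", "body": {
  "commands": [
    [1,0,0,0.034,0],
    [1,0,0,0.03,0],
    [1,0,0,0,0]
  ]
}}

```text
time: 2.65
tcp_pos: [0.4232, -0.0705, 0.0423]
orientation: [3.082, 0.608, 0.0]
wrist_force: [-0.4, 0.1, -0.4]
width: 0.998
gripper_force: 0.0
```

Emit:
{"method": "move_arm", "body": {
  "commands": [
    [0.86,0,0,0,0],
    [0.84,0,0,0,0],
    [0.82,0,0,0,0],
    [0.8,0,0,0,0],
    [0.8,0,0,0,0]
  ]
}}

```text
time: 3.07
tcp_pos: [0.4239, -0.0702, 0.0435]
orientation: [3.082, 0.609, 0.003]
wrist_force: [-2.2, 3.5, 6.9]
width: 0.802
gripper_force: 8.5
```

```bash
python3 - <<'E'
from h import *
np.set_printoptions(precision=4,suppress=True)
s=arm.state();print(s["time"],s["tcp_pos"],s["wrist_force"],s["width"],s["gripper_force"])
a,b=arm.camera("top")[:,:,::-1].copy(),arm.camera("scene")[:,:,::-1].copy()
cv2.imwrite("pics/t4.png",a);cv2.imwrite("pics/s4.png",b)
E
```

```text
3.0667 [ 0.4239 -0.0702  0.0435] [-2.1809  3.5212  6.9192] 0.802165480053479 8.516250774264336
```

The tin is held at a width of 68 mm. The tool axes now match clamp (+x, −y), and the tin is near clamp (−4, 94). I'll slide it gently, watching the forces.

Emit:
{"method": "move_arm", "body": {
  "commands": [
    [0.8,0.01,0.02,0,0],
    [0.8,0,0.035,0,0],
    [0.8,0,0.035,0,0],
    [0.8,0,0.03,0,0],
    [0.8,0,0,0,0]
  ]
}}

```text
time: 3.58
tcp_pos: [0.4466, -0.1151, 0.0435]
orientation: [3.08, 0.606, 0.004]
wrist_force: [1.3, -4.9, 5.1]
width: 0.804
gripper_force: 9.2
```

```bash
python3 - <<'E'
from h import *
np.set_printoptions(precision=4,suppress=True)
yaw,M,t,_=fit();s=arm.state();print((s["tcp_pos"][:2]-t)@M,s["tcp_pos"][2],s["wrist_force"],s["width"],s["gripper_force"])
cv2.imwrite("pics/t5.png",arm.camera("top")[:,:,::-1]);cv2.imwrite("pics/s5.png",arm.camera("scene")[:,:,::-1])
# brown tin body colour blob in scene: before / after
for n in("s0","s3","s4","s5"):
    im=cv2.imread(f"pics/{'scene0' if n=='s0' else n}.png")[220:255,265:330].astype(int)
    b,g,r=im[...,0],im[...,1],im[...,2]
    m=(r<150)&(r>g*1.5)&(g>b*1.1)&(r>60)
    k,l,st,ce=cv2.connectedComponentsWithStats(m.astype(np.uint8))
    i=1+st[1:,4].argmax() if k>1 else 0;print(n,st[i]+[265,220,0,0,0],ce[i]+[265,220])
E
```

```text
[-0.0003  0.0436] 0.04349243699438622 [ 1.2967 -4.9073  5.1317] 0.8037006333813299 9.165590330958366
s0 [280 233  11   7  47] [284.8936 236.383 ]
s3 [280 233  11   7  48] [284.875  236.4375]
s4 [281 233  10   7  47] [285.7021 236.383 ]
s5 [294 233  10   7  44] [298.9773 236.5   ]
```

Emit:
{"method": "move_arm", "body": {
  "commands": [
    [0.8,0,0.03,0,0],
    [0.8,0,0.025,0,0],
    [0.8,0,0,0,0]
  ]
}}

```text
time: 3.93
tcp_pos: [0.4543, -0.134, 0.0432]
orientation: [3.081, 0.608, 0.003]
wrist_force: [0.7, -3.1, 6.6]
width: 0.803
gripper_force: 9.4
```

Emit:
{"method": "move_arm", "body": {
  "commands": [
    [0.8,0,0.025,0,0],
    [0.8,0,0.028,0,0],
    [0.8,0,0,0,0]
  ]
}}

```text
time: 4.18
tcp_pos: [0.4623, -0.1537, 0.0431]
orientation: [3.081, 0.608, 0.003]
wrist_force: [1.1, -1.7, 6.4]
width: 0.801
gripper_force: 9.5
```

```bash
python3 - <<'E'
from h import *
np.set_printoptions(precision=4,suppress=True)
yaw,M,t,_=fit();s=arm.state();print((s["tcp_pos"][:2]-t)@M,s["tcp_pos"][2],s["wrist_force"],s["wrist_force"][:2]@M,s["width"],s["gripper_force"])
E
```

```text
[-0.0005  0.002 ] 0.04306106114636126 [ 1.1299 -1.7378  6.3927] [ 0.383  -2.0371] 0.800796581829092 9.504261910915375
```

Emit:
{"method": "move_arm", "body": {
  "commands": [
    [0.8,0.01,0.005,0,0],
    [0.8,0.01,0,0,0],
    [0.8,0.007,0,0,0],
    [0.8,0,0,0,0]
  ]
}}

```text
time: 4.52
tcp_pos: [0.472, -0.1511, 0.0428]
orientation: [3.08, 0.608, -0.001]
wrist_force: [-3.4, -2.3, 7.2]
width: 0.8
gripper_force: 9.7
```

Emit:
{"method": "move_arm", "body": {
  "commands": [
    [0.8,0.005,0,0,0],
    [0.8,0,0,0,0]
  ]
}}

```text
time: 4.68
tcp_pos: [0.4736, -0.1504, 0.0428]
orientation: [3.08, 0.608, -0.002]
wrist_force: [-4.4, -2.6, 7.6]
width: 0.801
gripper_force: 9.7
```

Emit:
{"method": "move_arm", "body": {
  "commands": [
    [0.8,0.005,0,0,0],
    [0.8,0,0,0,0]
  ]
}}

```text
time: 4.85
tcp_pos: [0.4754, -0.1497, 0.0428]
orientation: [3.081, 0.608, -0.002]
wrist_force: [-4.7, -2.4, 7.7]
width: 0.805
gripper_force: 9.7
```

```bash
python3 - <<'E'
from h import *
np.set_printoptions(precision=4,suppress=True)
yaw,M,t,_=fit();s=arm.state();print((s["tcp_pos"][:2]-t)@M,s["tcp_pos"][2],s["wrist_force"][:2]@M,s["width"],s["gripper_force"])
E
```

```text
[0.0132 0.0007] 0.04276279441519215 [-5.246  -0.4884] 0.8047884461823684 9.698392152786255
```

Emit:
{"method": "move_arm", "body": {
  "commands": [
    [0.8,0.005,0,0,0],
    [0.8,0,0,0,0]
  ]
}}

```text
time: 5.02
tcp_pos: [0.4772, -0.1488, 0.0427]
orientation: [3.081, 0.608, -0.002]
wrist_force: [-5.9, -2.3, 6.7]
width: 0.799
gripper_force: 9.7
```

Emit:
{"method": "move_arm", "body": {
  "commands": [
    [0.8,0.005,0,0,0],
    [0.8,0,0,0,0]
  ]
}}

```text
time: 5.18
tcp_pos: [0.4785, -0.1481, 0.0425]
orientation: [3.081, 0.608, -0.005]
wrist_force: [-8.2, -2.8, 8.5]
width: 0.804
gripper_force: 9.9
```

```bash
python3 - <<'E'
from h import *
np.set_printoptions(precision=4,suppress=True)
yaw,M,t,_=fit();s=arm.state();print((s["tcp_pos"][:2]-t)@M,s["tcp_pos"][2],s["wrist_force"][:2]@M,s["width"],s["gripper_force"])
b=arm.camera("scene")[:,:,::-1].copy();a=arm.camera("top")[:,:,::-1].copy()
cv2.imwrite("pics/s6.png",b);cv2.imwrite("pics/t6.png",a)
E
```

```text
[0.0166 0.001 ] 0.0425047756525392 [-8.6288  0.5459] 0.803684443648482 9.862014502286911
```

Emit:
{"method": "move_arm", "body": {
  "commands": [
    [0.8,0.006,0.003,0,0],
    [0.8,0,0,0,0]
  ]
}}

```text
time: 5.45
tcp_pos: [0.4801, -0.1473, 0.0417]
orientation: [-3.08, -0.609, 0.008]
wrist_force: [-9.9, 0.7, 8.3]
width: 0.797
gripper_force: 10.2
```

Emit:
{"method": "move_arm", "body": {
  "commands": [
    [0.8,0.006,0,0,0],
    [0.8,0,0,0,0]
  ]
}}

```text
time: 5.62
tcp_pos: [0.4819, -0.1465, 0.0412]
orientation: [-3.08, -0.609, 0.01]
wrist_force: [-11.0, 0.7, 7.1]
width: 0.8
gripper_force: 10.3
```

```bash
python3 - <<'E'
from h import *
np.set_printoptions(precision=4,suppress=True)
yaw,M,t,_=fit();s=arm.state();print((s["tcp_pos"][:2]-t)@M,s["tcp_pos"][2],s["wrist_force"][:2]@M,s["width"],s["gripper_force"])
E
```

```text
[0.0204 0.0012] 0.04123626341645536 [-9.9358  4.8766] 0.7996726873634094 10.250019282102585
```

Contact with the vee is clear: force rises to about 10 N and the TCP slips past clamp x 15. I'll release the tin and rise.

Emit:
{"method": "move_arm", "body": {
  "commands": [
    [0.85,0,0,0,0],
    [0.95,0,0,0,0],
    [1,0,0,0,0],
    [1,0,0,0,0]
  ]
}}

```text
time: 5.95
tcp_pos: [0.4845, -0.147, 0.042]
orientation: [3.082, 0.609, 0.0]
wrist_force: [-0.3, -0.4, -0.3]
width: 0.998
gripper_force: 0.0
```

Emit:
{"method": "move_arm", "body": {
  "commands": [
    [1,0,0,-0.05,0],
    [1,0,0,-0.09,0],
    [1,0,0,-0.1,0],
    [1,0,0,-0.1,0],
    [1,0,0,0,0]
  ]
}}

```text
time: 6.37
tcp_pos: [0.4877, -0.1483, 0.1874]
orientation: [3.074, 0.607, 0.02]
wrist_force: [0.6, -0.5, 1.3]
width: 1.0
gripper_force: 0.0
```

```bash
python3 - <<'E'
from h import *
np.set_printoptions(precision=4,suppress=True)
yaw,M,t,_=fit();s=arm.state();print(s["tcp_pos"],(s["tcp_pos"][:2]-t)@M,s["q"])
b=arm.camera("scene")[:,:,::-1].copy();cv2.imwrite("pics/s7.png",b);cv2.imwrite("pics/t7.png",arm.camera("top")[:,:,::-1])
p0=w2px([.4223,-.069,.044],"scene")
p1=w2px([*(M@[.015,0]+t),.044],"scene")
print("expected shift",p1-p0)
for n in("s3","s7"):
    im=cv2.imread(f"pics/{n}.png")[225:250,275:330].astype(int)
    b,g,r=im[...,0],im[...,1],im[...,2]
    m=(r<150)&(r>g*1.5)&(g>b*1.1)&(r>60)
    k,l,st,ce=cv2.connectedComponentsWithStats(m.astype(np.uint8));i=1+st[1:,4].argmax();print(n,st[i]+[275,225,0,0,0],ce[i]+[275,225])
E
```

```text
[ 0.4877 -0.1483  0.1874] [ 0.025  -0.0027] [-0.3677  0.0146  1.5273 -0.0001  1.5847  0.8132]
expected shift [25.7206 -1.0974]
s3 [280 233  11   7  48] [284.875  236.4375]
s7 [306 231  10   7  43] [310.3953 234.7442]
```

The tin's image shift is (25.5,−1.7) px against an expected (25.7,−1.1), so it is seated. Next I'll check the drawer chest's clearance from the knob's arc.

```bash
python3 - <<'E'
from h import *
np.set_printoptions(precision=4,suppress=True)
yaw,M,t,_=fit()
for v in(251,253,255):print("scene bottom-left",px2w(387,v,0,"scene"))
for z in(0,.1,.15,.2):print("top near-left",z,px2w(410,187,z),"far-left",px2w(398,149,z))
im=arm.camera("top")[:,:,::-1]
cv2.imwrite("pics/t8.png",im)
# knob blob
h=cv2.cvtColor(im,cv2.COLOR_BGR2HSV)[160:195,350:400]
m=((h[...,0]<8)|(h[...,0]>172))&(h[...,1]>180)&(h[...,2]>120)
k,l,st,ce=cv2.connectedComponentsWithStats(m.astype(np.uint8));i=1+st[1:,4].argmax();c=ce[i]+[350,160];print(c,st[i])
k=px2w(*c,.1);print("knob",k,(k[:2]-t)@M)
crop(im,"pics/t8c.png",300,100,190,125,4.2)
E
```

```text
scene bottom-left [ 0.5594 -0.4138  0.    ]
scene bottom-left [ 0.5446 -0.4193  0.    ]
scene bottom-left [ 0.53   -0.4247  0.    ]
top near-left 0 [ 0.5434 -0.4237  0.    ] far-left [ 0.673  -0.3859  0.    ]
top near-left 0.1 [ 0.5231 -0.4017  0.1   ] far-left [ 0.6435 -0.3667  0.1   ]
top near-left 0.15 [ 0.513  -0.3908  0.15  ] far-left [ 0.6287 -0.357   0.15  ]
top near-left 0.2 [ 0.5028 -0.3798  0.2   ] far-left [ 0.6139 -0.3474  0.2   ]
[370.7429 174.7714] [18 12  7  7 35]
knob [ 0.5596 -0.2811  0.1   ] [ 0.041  -0.1529]
```

View pics/t8c.png

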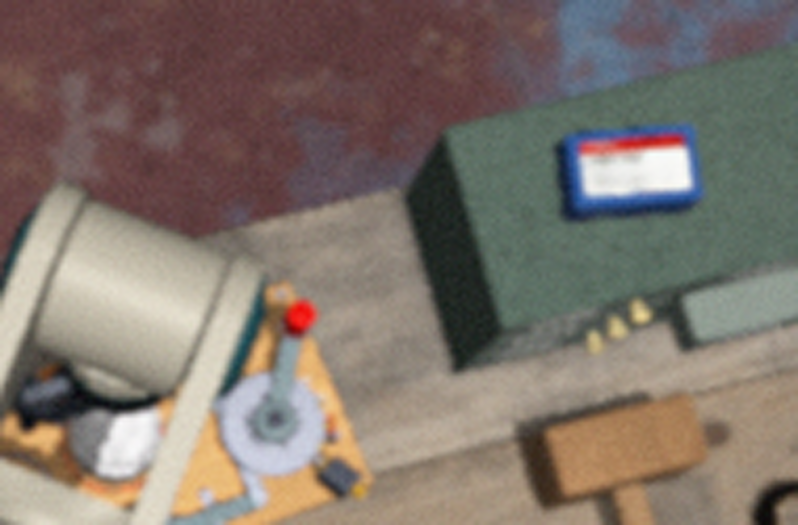

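The view shows the lid sitting in the vee at about (115,440), the knob at (300,317), and the chest's foot at (455,368), about 90 mm from the knob's arc, so it's clear. I'll go over the knob with the fingers tangential.

Emit:
{"method": "move_arm", "body": {
  "commands": [
    [1,0.01,0.095,0,0],
    [1,0.01,0.095,0,0],
    [1,0.01,0.095,0,0],
    [1,0.01,0.095,0,0],
    [1,0,0,0,0]
  ]
}}

```text
time: 6.93
tcp_pos: [0.557, -0.2862, 0.1718]
orientation: [-3.08, -0.602, 0.01]
wrist_force: [-0.9, 0.2, -1.7]
width: 1.002
gripper_force: 0.0
```

Emit:
{"method": "move_arm", "body": {
  "commands": [
    [1,0,0,0,0.06],
    [1,0,0,0,0.06],
    [1,0,0,0,0.06],
    [1,0,0,0,0.06],
    [1,0,0,0,0.06]
  ]
}}

```text
time: 7.35
tcp_pos: [0.5563, -0.2811, 0.1755]
orientation: [-3.122, 0.339, 0.006]
wrist_force: [0.2, -0.0, -0.2]
width: 0.998
gripper_force: 0.0
```

```bash
cat >> h.py <<'E'
def rep(tx=None,ty=None):
    np.set_printoptions(precision=4,suppress=True)
    yaw,M,t,_=fit();s=arm.state();Rm=R.from_rotvec(s["orientation"]).as_matrix();p=s["tcp_pos"]
    c=(p[:2]-t)@M; a=np.arctan2(c[1]+.115,c[0]+.02)
    print("t",s["time"],"p",p,"clamp",c,"dial",-.6-a,"rad",np.hypot(c[0]+.02,c[1]+.115),"tooly_clamp",np.arctan2(Rm[1,1],Rm[0,1])-yaw,"F",s["wrist_force"],s["width"],s["gripper_force"],"q6",s["q"][5])
    if tx is not None: print("tool shift frac",Rm.T@[tx-p[0],ty-p[1],0]/.4)
E
python3 -c "
from h import *
rep(.5605,-.283)"
```

```text
t 7.35 p [ 0.5563 -0.2811  0.1755] clamp [ 0.0379 -0.1517] dial -0.0355836256795935 rad 0.06852100999242303 tooly_clamp -2.1775704624910084 F [ 0.249  -0.0253 -0.2103] 0.9976973683877772 0.0 q6 1.2597297313939386
tool shift frac [ 0.0113  0.0023 -0.    ]
```

Emit:
{"method": "move_arm", "body": {
  "commands": [
    [1,0.011,0.002,0.09,0],
    [1,0,0,0.08,0],
    [1,0,0,0.039,0],
    [1,0,0,0,0]
  ]
}}

```text
time: 7.68
tcp_pos: [0.5579, -0.2813, 0.0868]
orientation: [-3.119, 0.329, 0.018]
wrist_force: [-0.2, 0.7, -0.3]
width: 0.998
gripper_force: 0.0
```

Emit:
{"method": "move_arm", "body": {
  "commands": [
    [0.6,0,0,0,0],
    [0.4,0,0,0,0],
    [0.25,0,0,0,0],
    [0.15,0,0,0,0],
    [0.15,0,0,0,0]
  ]
}}

```text
time: 8.1
tcp_pos: [0.5617, -0.2837, 0.0958]
orientation: [3.123, -0.33, 0.003]
wrist_force: [-0.0, 0.4, 0.5]
width: 0.3
gripper_force: 0.0
```

```bash
python3 -c "
from h import *
rep()"
```

```text
t 8.1 p [ 0.5617 -0.2837  0.0958] clamp [ 0.0419 -0.1561] dial -0.013680863882887917 rad 0.07426859348726506 tooly_clamp -2.171690880303726 F [-0.0216  0.3847  0.475 ] 0.3004332173852862 0.0 q6 1.2545930842865105
```

Emit:
{"method": "move_arm", "body": {
  "commands": [
    [0.15,0,0,0,0],
    [0.1,0,0,0,0],
    [0.1,0,0,0,0],
    [0.1,0,0,0,0]
  ]
}}

```text
time: 8.43
tcp_pos: [0.5616, -0.2839, 0.0958]
orientation: [3.123, -0.33, 0.003]
wrist_force: [-1.2, -1.0, 5.7]
width: 0.216
gripper_force: 58.6
```

```bash
python3 -c "
from h import *
rep()"
```

```text
t 8.4333 p [ 0.5616 -0.2839  0.0958] clamp [ 0.0418 -0.1562] dial -0.011669119788250137 rad 0.07426168537394437 tooly_clamp -2.1717332774507483 F [-1.1529 -0.9807  5.6736] 0.21596776846070434 58.57727766036987 q6 1.2545465272245804
```

Emit:
{"method": "move_arm", "body": {
  "commands": [
    [0.1,-0.001,0.0195,0,0.0525],
    [0.1,-0.001,0.0195,0,0.0525],
    [0.1,-0.001,0.0195,0,0.0525],
    [0.1,0,0,0,0]
  ]
}}

```text
time: 8.77
tcp_pos: [0.5531, -0.3059, 0.0958]
orientation: [-3.031, 0.824, -0.003]
wrist_force: [-0.1, 2.6, 6.3]
width: 0.209
gripper_force: 58.9
```

```bash
python3 -c "
from h import *
rep()"
```

```text
t 8.7667 p [ 0.5531 -0.3059  0.0958] clamp [ 0.0255 -0.1733] dial 0.30808336689761917 rad 0.07399491685195148 tooly_clamp -2.4925051943585825 F [-0.0548  2.5957  6.2541] 0.2093295749989717 58.87584686279297 q6 1.5378394301166767
```

Emit:
{"method": "move_arm", "body": {
  "commands": [
    [0.1,-0.001,0.0195,0,0.0525],
    [0.1,-0.001,0.0195,0,0.0525],
    [0.1,-0.001,0.0195,0,0.0525],
    [0.1,-0.001,0.0195,0,0.0525],
    [0.1,0,0,0,0]
  ]
}}

```text
time: 9.18
tcp_pos: [0.5323, -0.3289, 0.0959]
orientation: [-2.793, 1.437, -0.004]
wrist_force: [1.7, 0.8, 6.1]
width: 0.213
gripper_force: 58.9
```

```bash
python3 -c "
from h import *
rep()"
```

```text
t 9.1833 p [ 0.5323 -0.3289  0.0959] clamp [-0.0025 -0.1867] dial 0.7318023903339216 rad 0.07380487868437585 tooly_clamp -2.911767477544981 F [1.6732 0.7592 6.1211] 0.213098061313502 58.944963812828064 q6 1.908179318185873
```

Emit:
{"method": "move_arm", "body": {
  "commands": [
    [0.1,-0.001,0.0195,0,0.0525],
    [0.1,-0.001,0.0195,0,0.0525],
    [0.1,-0.001,0.0195,0,0.0525],
    [0.1,-0.001,0.0195,0,0.0525],
    [0.1,0,0,0,0]
  ]
}}

```text
time: 9.6
tcp_pos: [0.5041, -0.3415, 0.0959]
orientation: [-2.433, 1.986, -0.006]
wrist_force: [2.6, 0.1, 4.5]
width: 0.212
gripper_force: 59.2
```

```bash
python3 -c "
from h import *
rep()"
```

```text
t 9.6 p [ 0.5041 -0.3415  0.0959] clamp [-0.0334 -0.1876] dial 1.1532228782177825 rad 0.07380738904535407 tooly_clamp -3.330420940551367 F [2.6436 0.099  4.4777] 0.21161161252016314 59.158106446266174 q6 2.283348014660986
```

Emit:
{"method": "move_arm", "body": {
  "commands": [
    [0.1,-0.0004,0.012,0,0.0325],
    [0.1,-0.0004,0.012,0,0.0325],
    [0.1,0,0,0,0],
    [0.1,0,0,0,0],
    [0.1,0,0,0,0]
  ]
}}

```text
time: 10.02
tcp_pos: [0.4957, -0.3428, 0.0959]
orientation: [-2.308, 2.131, -0.008]
wrist_force: [6.1, -2.3, 3.2]
width: 0.212
gripper_force: 59.1
```

```bash
python3 - <<'E'
from h import *
rep()
im=arm.camera("scene")[:,:,::-1];cv2.imwrite("pics/s9.png",im)
cv2.imwrite("pics/t9.png",arm.camera("top")[:,:,::-1])
# tin body drift (scene) since release and pad shift check
for n in("s7","s9"):
    i0=cv2.imread(f"pics/{n}.png")[225:250,275:330].astype(int);b,g,r=i0[...,0],i0[...,1],i0[...,2]
    m=(r<150)&(r>g*1.5)&(g>b*1.1)&(r>60)
    k,l,st,ce=cv2.connectedComponentsWithStats(m.astype(np.uint8));i=1+st[1:,4].argmax();print(n,st[i]+[275,225,0,0,0],ce[i]+[275,225])
# lid blob in top
for n in("top0","t9"):
    i0=cv2.imread(f"pics/{n}.png")[185:240,285:345];h=cv2.cvtColor(i0,cv2.COLOR_BGR2HSV)
    m=((h[...,1]<40)&(h[...,2]>150)).astype(np.uint8)
    k,l,st,ce=cv2.connectedComponentsWithStats(m);i=1+st[1:,4].argmax();c=ce[i]+[285,185]
    yaw,M,t,_=fit();print(n,st[i],c,(px2w(*c,.07)[:2]-t)@M)
E
```

```text
t 10.0167 p [ 0.4957 -0.3428  0.0959] clamp [-0.0416 -0.1856] dial 1.2679532004159246 rad 0.07386395828162609 tooly_clamp -3.452616450388341 F [ 6.0797 -2.2896  3.1677] 0.21156830247488043 59.136030077934265 q6 2.3953960301160437
s7 [306 231  10   7  43] [310.3953 234.7442]
s9 [306 231  10   5  20] [309.35 233.45]
top0 [  5  23  23  24 425] [301.04   219.3341] [-0.0057  0.0969]
t9 [ 30   5  22  23 339] [325.5457 201.0442] [0.0199 0.0049]
```

```bash
python3 - <<'E'
from h import *
yaw,M,t,_=fit()
print("expected lid px",w2px([*(M@[.015,0]+t),.07]),"red",w2px([*(M@[.015,0]+t),.018]))
im=cv2.imread("pics/t9.png");g=cv2.cvtColor(im,cv2.COLOR_BGR2HSV)
for v in range(186,224,1):print(v,"".join("#" if g[v,u,1]<40 and g[v,u,2]>150 else "+" if g[v,u,1]<50 else "o" if g[v,u,0]<8 and g[v,u,1]>120 else "." for u in range(308,350)))
E
```

```text
expected lid px [327.59802764 201.92514137] red [327.15372692 204.51699503]
186 ++....................................++++
187 +......................................+++
188 .......................................+++
189 ........................................++
190 ......#..............###................++
191 ...................#####.................+
192 ................########.................+
193 .............+###########................+
194 ...........###############+..............+
195 ........####################..............
196 .......######################.............
197 .......#####################+.............
198 .......#####################++............
199 ........+###################++............
200 ........+##################+++............
201 .........##################+++............
202 ........+##################+++............
203 ........+##################+++............
204 .........###################++............
205 .........###################++............
206 .........##################+++............
207 .........#################+++.............
208 ..........##############+++++.............
209 ...........############+++++..............
210 ...........###########++++++..............
211 ............+########+++++++..............
212 ..............+####++++++++++++.........++
213 ...............++++++++++++++++......+++++
214 .....................++++++++++....+++++++
215 ..................++++++++++++++++++++++++
216 .................+++++++++++++++++++++++++
217 .................+++++++++++++++++++++++++
218 .................++++++++++++++++++.....++
219 ..................+++++++++++++++........+
220 ..................++++++++++++++.........+
221 ..................+++++..+++...+........++
222 ..................+++++++++............+++
223 ..................++++++.+++..........++++
```

The lid sits within about 1 px of its seated position with the pad against it. The dial reads about 1.27–1.28, still gripped, so I'm handing in.

```bash
python3 -c "
from rig import arm
print(arm.sign_off())"
```

```text
the job is handed in; nothing more can be done
None
```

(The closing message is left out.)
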